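# Load the slide cassette into the scanner

### The arm

A 6-joint arm with a two-finger parallel gripper is mounted at the origin on a cart in front of the work surface, level with it; the furniture and walls round the work are solid. World frame = base frame: x ahead of the robot, y to its left, z up, the work surface at z = 0. Lengths are in mm, angles in rad, forces in N, time in s.
With the tool pointing down it reaches from about 400 to 825 mm from the base axis. Payload 7 kg.
Tool frame: the origin (TCP) lies on the centre line of the jaws, within the pads' length; the fingertips stand 8 mm ahead of it and the grasp point (between the pads) lies 11 mm behind it; z points along the fingers, y is the line along which they close (so a half turn about z gives the same grasp; the last joint's range is limited). The gripper opens to 85 mm and grips with 20 to 120 N. Pads are 22 mm wide; open, the fingers measure 114 mm over their backs; the gripper's body (76 mm by 85 mm) begins 54 mm behind the grasp point. The pads swing forward as they close: fully open they stand 13 mm farther back than shut.
Start: joints at [1.562, 0.359, 0.012, 0, -1.224, -0.288], TCP at [197.421, 645.461, 239.302] pointing down, gripper open.
Joint ranges: [-3.07, 3.07], [-1.43, 2.12], [-1.02, 1.25], [-3.03, 1.67], [-3.05, -0], [-3.03, 3.03]. Speed limits (rad/s): [2.39, 2.39, 3.01, 3.14, 3.14, 3.14].

### API

Orientations are given as a unit quaternion [x, y, z, w].
In Python, from bench import manip, optics, workorder gives the robot as it stands. The module is installed in compiled form; this text tells all that it offers.
- The arm moves only by the tool servo_tool, never from a script. Its argument "series" is text: rows parted by semicolons, each of 5 numbers parted by spaces: the shift along the tool's x, y, z in mm, then the turn about the tool's z in rad, then the closure in counts, from 0 (fully open) to 255 (shut). In form: tx ty tz spin fingers; .... A call has 1 to 10 rows; each row is the pose to reach, as a shift and turn from the pose commanded when the call began, along the tool's axes at that moment; what a row does not reach only later rows make up. A row lasts 1/10 s, in which the tool goes at most 50 mm and 8.59 degrees, less where a joint would pass 70% of its speed; a pose out of reach is approached as far as the arm can. A call with a gripper value outside its range is refused whole. The fingers move at their own pace and stop on an object; "grip_force" is the grip in N (left out, the last holds). Time passes only in rows, so rows that repeat a pose let the fingers close. It gives the time, the measured TCP pose, the force, the opening and the grip force at its end, in the units of the state.
- manip.sense(): the state, without advancing time (a new reading comes with each control period).
- optics.snapshot(name): name is "scene" or "top"; returns a dict with "img" (420x560x3 uint8, red, green, blue), "mtx" (3x3 intrinsics, pixels), "pose" (4x4, takes a point from camera to world coordinates). Camera axes: x right, y up, looking along -z (the intrinsics and any distortion apply to the point x, -y, -z); pixel columns grow to the right and rows downward; lengths in mm; the calibration is good to about 2 mm. A picture is of the moment at which its call begins. There is no depth.
- workorder.close_job(): hands the job in; it is judged then, once.
The state is a dict: "time_s": time; "joints": joint angles; "dq": joint speeds; "joint_torque": joint torques, N m; "eef_pos": TCP position; "orientation": TCP orientation; "force": force on the tool from outside, world axes, zero at the start; "torque": the same for the moment, N m; "finger_gap": finger opening in mm; "grip_force": force on a finger pad.
Only numpy, scipy, OpenCV 4.12 (cv2) and the standard library are available. Lean on these libraries where they do the work, as an engineer would, in place of code of your own. Each camera call takes 0.05 s, during which the arm holds its last target. There are 200 camera calls.

### The job

Lift the slide cassette off the turntable, lay it flat on the slide scanner's loading bed, in line with the guide and with its nose at the guide's opening, and let go of it. Then take it again at its tail and slide it gently, without forcing it, straight and fully home against the stop, and let go; keep to its centre line, because it twists and jams in the guide if it is pushed off-centre. Leave the petri dish on the turntable and do not disturb the beaker and the carton.

Things in the scene. Friction and masses are not known exactly. Their poses are not given: they have to be found in the camera images.
- cassette_center (a point): Centre of the slide cassette, half-way up: a flat grey tray 140 mm long with its handle (x), 56 wide (y), 20 thick (z), 0.2 kg, two glass slides inlaid on top. +x points to its nose (70 mm ahead), -x to its tail, z up. It starts lying flat on the turntable, off the turntable's centre, at a widely varying yaw. It can be grasped across its 56 mm width.
- cassette_handle (a point): Centre of the cross handle that forms the cassette's tail end: a slippery polished steel bar 96 mm long (y), 12 mm (x), 14 mm high, sticking out 20 mm on either side of the body, 64 mm behind the cassette's centre and level with it. Same axes as cassette_center.
- cassette_grip (a point): Grip tab standing on the middle of the cassette's tail: 20 mm long (x), 12 mm thick (y), 36 mm high above the cassette's top face. This point is on the centre line, 58 mm behind and 32 mm above cassette_center, 22 mm above the cassette's top face and 14 mm below the tab's top. Same axes as cassette_center.
- loader_mouth (a point): Beginning of the parallel part of the fixed slide scanner's guide, on the centre line, on the bed's top face (8 mm above the bench). +x is the push-in direction, y across, z up. The guide: two black grippy rubber lips, 59 mm apart (1.5 mm play a side), 22 mm high, x = 0 to 40 mm, with a flared lead-in at x = -18 to 0 mm that opens to about 77 mm.
- loader_bed (a point): Point on the scanner's loading bed (same axes as loader_mouth, 60 mm before it): an aluminium plate 82 mm wide, 8 mm thick, running 100 mm back from this point, open above and beside. A cassette laid flat with its centre above this point has its nose 10 mm inside the guide lips.
- loader_stop (a point): Stop face inside the scanner's white hood, 105 mm past loader_mouth, same axes, 10 mm above the bed. Home, the cassette's nose touches it, its centre is 70 mm before it. The hood (92 mm wide, top 79 mm above the bed) begins 75 mm before it. Pushed within 10 mm of the centre line the cassette slides easily (2 N); pushed 30 mm or more off it, it twists and jams in the lips.
- turntable_top (a point): Centre of the turntable's top face, 24 mm above the bench: a round platter 224 mm across that spins freely (no motor, hardly any friction) on its fixed foot when it or a thing on it is touched sideways. The axes belong to the fixed foot.
- dish: Petri dish, 61 mm across, 16 mm high, lying on the turntable beside the cassette, about 105 mm from the cassette's centre; origin at the centre of its underside. It stays on the turntable.
- beaker: Glass beaker, 55 mm across and 68 mm high, standing on the bench to the left of the loading bed; origin at the centre of its underside. Leave alone.
- film_box: Carton, 56 x 118 x 56 mm, lying on the bench beyond the turntable; origin at the centre of its underside. Leave alone.

How it is judged:
By the outcome, as a careful person would: the job done as asked, in the order asked, and still so for the second after the job is handed in, with the robot touching nothing.
It also fails if it takes over 58 s, if anything falls off the work surface, if the arm or the gripper's body presses on something with over 40 N, if the wrist force passes 120 N, or if a joint passes its speed limit or range.

## Working session

There is one attempt and no reset: what is moved stays moved. The work goes in short steps, Python scripts to look and compute and a tool call to move; the robot and the scene stay as the last step left them, time stands still between calls to the robot, and variables do not carry over. Pictures are saved under pics/ and viewed, at most 10 in all, crops included, and the job is handed in when it is done.

Besides the shell and the picture viewer there is one more tool, called after "Emit:" as a command line: name --argument value ..., lists and objects as JSON in quotes. servo_tool: Moves the arm, as the interface text tells. Its arguments: {"type":"object","properties":{"series":{"type":"string"},"grip_force":{"type":"number"}},"required":["series"]}

```bash
mkdir -p pics; cat > h.py <<'E'
import numpy as np, cv2
from bench import manip, optics, workorder
from scipy.spatial.transform import Rotation as R
def shot(name,fn):
    s=optics.snapshot(name); cv2.imwrite('pics/'+fn+'.png',s['img'][:,:,::-1]); np.savez('pics/'+fn,mtx=s['mtx'],pose=s['pose']); return s
def ray(s,uv,z):
    K=s['mtx'];P=s['pose']; d=np.linalg.inv(K)@[uv[0],uv[1],1]; d=P[:3,:3]@(d*[1,-1,-1]); o=P[:3,3]
    return (o+d*(z-o[2])/d[2]).round(1)
def px(s,p):
    P=s['pose']; c=P[:3,:3].T@(np.array(p)-P[:3,3]); q=s['mtx']@(c*[1,-1,-1]); return (q[:2]/q[2]).round(1)
E
python3 - <<'E'
from h import *
for n in('scene','top'):
    s=shot(n,n+'1'); print(n,[k for k in s],s['mtx'],s['pose'].round(3))
st=manip.sense(); print(st); print(R.from_quat(st['orientation']).as_matrix().round(3))
E
```

```text
scene ['img', 'mtx', 'pose'] [[452.16568652   0.         273.57640317]
 [  0.         452.16568652 214.58734235]
 [  0.           0.           1.        ]] [[ 6.68000e-01  4.44000e-01 -5.97000e-01 -8.20510e+01]
 [-7.44000e-01  4.17000e-01 -5.22000e-01 -5.70148e+02]
 [ 1.70000e-02  7.93000e-01  6.09000e-01  7.50061e+02]
 [ 0.00000e+00  0.00000e+00  0.00000e+00  1.00000e+00]]
top ['img', 'mtx', 'pose'] [[441.51197116   0.         281.34641681]
 [  0.         441.51197116 209.28942232]
 [  0.           0.           1.        ]] [[-8.000000e-03  9.940000e-01 -1.050000e-01  4.915190e+02]
 [-1.000000e+00 -9.000000e-03 -1.000000e-03  1.649500e+01]
 [-2.000000e-03  1.050000e-01  9.940000e-01  1.273591e+03]
 [ 0.000000e+00  0.000000e+00  0.000000e+00  1.000000e+00]]
{'time_s': 0.1, 'joints': array([ 1.56209447e+00,  3.59345444e-01,  1.11462022e-02, -2.97730119e-04,
       -1.22410843e+00, -2.88095267e-01]), 'dq': array([ 8.45554491e-04, -1.62237472e-03,  2.48293365e-03,  1.32313243e-03,
       -1.04504720e-03,  3.79882720e-05]), 'joint_torque': array([-2.41917245e-03, -5.84767842e+01,  2.94106275e+01,  6.95459917e+00,
       -3.24122018e-03,  2.74983982e-06]), 'eef_pos': array([197.31844471, 645.07417551, 238.43793257]), 'orientation': array([ 9.89001338e-01, -1.47904573e-01, -3.33844103e-05,  7.67800115e-04]), 'force': array([-0.17623147, -0.31171303,  0.03104072]), 'torque': array([ 0.00707809,  0.01781407, -0.00147603]), 'grip_force': 0.0, 'finger_gap': 85.17140457223626}
[[ 0.956 -0.293 -0.   ]
 [-0.293 -0.956 -0.002]
 [ 0.     0.002 -1.   ]]
```

View pics/top1.png

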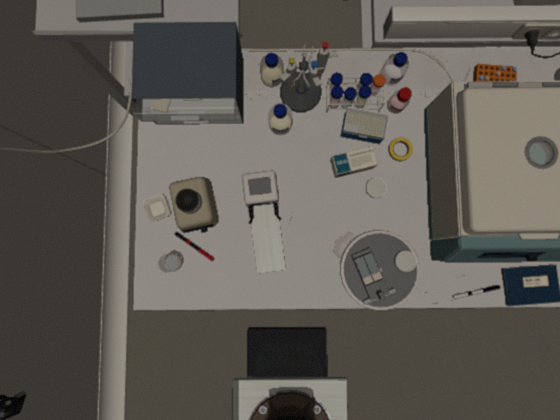

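View pics/scene1.png

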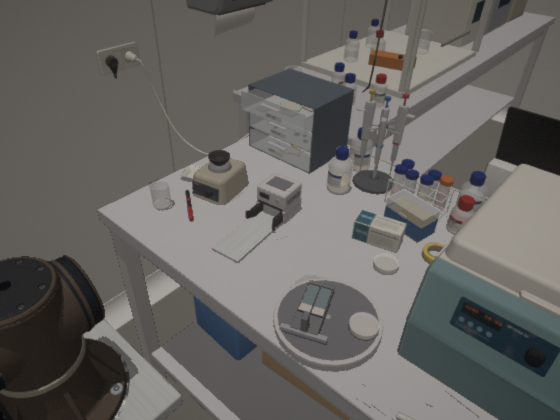

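The top view shows the turntable around (380,269), with the cassette at (368,268), its handle at the lower end near (378,293) and the dish at (406,261). The guide is at (265,212), the bed runs to (270,270), and the hood is at (260,187). The next crop enlarges these.

```bash
python3 - <<'E'
import cv2,numpy as np
a=cv2.imread('pics/top1.png');b=cv2.imread('pics/scene1.png')
f=lambda im,x,y,w,h,k:cv2.resize(im[y:y+h,x:x+w],None,fx=k,fy=k,interpolation=cv2.INTER_CUBIC)
A=f(a,335,225,90,90,4.4)   # 396
B=f(a,225,165,90,120,3.3)
cv2.imwrite('pics/c1.png',np.hstack([A,np.vstack([B])]) if A.shape[0]==B.shape[0] else 0*A)
C=f(b,265,270,130,100,3.96);print(A.shape,B.shape,C.shape)
cv2.imwrite('pics/c1.png',np.hstack([A,B])); 
D=f(b,205,160,110,110,3.6); cv2.imwrite('pics/c2.png',np.hstack([f(b,270,275,110,110,3.6),D]))
E
```

```text
(396, 396, 3) (396, 297, 3) (396, 515, 3)
```

View pics/c1.png

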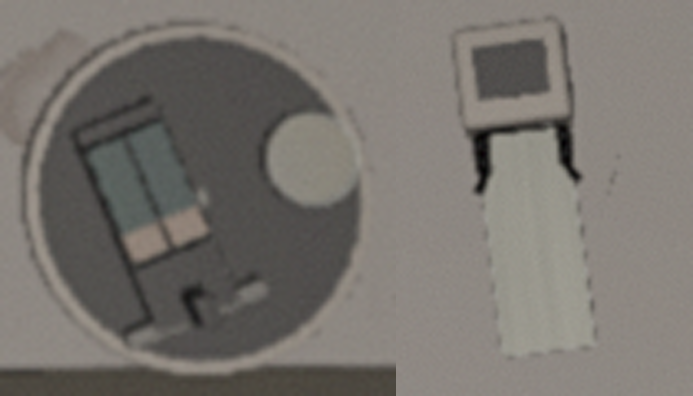

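View pics/c2.png

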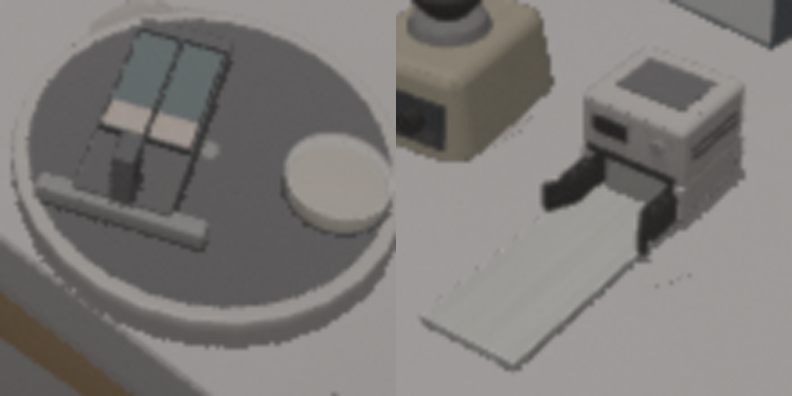

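The crops show the cassette's nose at upper left: nose corners (72,131) and (153,99), handle ends (130,338) and (268,288). The grip tab is near (192,300). The bed's back corners are (507,357) and (597,348), and the hood corners (453,30), (562,18), (573,120) and (466,131).

```bash
cat >> h.py <<'E'
def load(fn):
    d=np.load('pics/'+fn+'.npz'); return {'mtx':d['mtx'],'pose':d['pose']}
def un(p,x0,y0,k): return (x0+(p[0]+.5)/k-.5, y0+(p[1]+.5)/k-.5)
E
python3 - <<'E'
from h import *
t=load('top1');s=load('scene1')
A=lambda p,z:print('A',p,z,ray(t,un(p,335,225,4.4),z))
B=lambda p,z:print('B',p,z,ray(t,un((p[0]-396,p[1]),225,165,3.3),z))
C=lambda p,z:print('C',p,z,ray(s,un(p,270,275,3.6),z))
D=lambda p,z:print('D',p,z,ray(s,un((p[0]-396,p[1]),205,160,3.6),z))
A((72,131),44);A((153,99),44);A((130,338),40);A((268,288),40);A((192,197),24);A((314,160),40)
C((142,30),44);C((230,52),44);C((40,182),41);C((207,238),41);C((335,182),40)
for p in((507,357),(597,348)):B(p,8)
for p in((478,190),(578,178)):B(p,30)
for p in ((453,30),(562,18),(573,120),(466,131)):B(p,87)
for p in((420,320),(514,368)):D(p,8)
for p in((585,95),(686,133),(745,85)):D(p,87)
for p in((545,185),(638,218)):D(p,30)
E
```

```text
A (72, 131) 44 [ 494.4 -173.6   44. ]
A (153, 99) 44 [ 514.  -225.1   44. ]
A (130, 338) 40 [ 365.5 -207.2   40. ]
A (268, 288) 40 [ 395.6 -294.4   40. ]
A (192, 197) 24 [ 451.9 -252.    24. ]
A (314, 160) 40 [ 474.9 -326.2   40. ]
C (142, 30) 44 [ 483.5 -181.4   44. ]
C (230, 52) 44 [ 504.8 -230.5   44. ]
C (40, 182) 41 [ 359.1 -209.4   41. ]
C (207, 238) 41 [ 391.1 -298.2   41. ]
C (335, 182) 40 [ 468.9 -327.3   40. ]
B (507, 357) 8 [444.6  85.3   8. ]
B (597, 348) 8 [451.6   7.8   8. ]
B (478, 190) 30 [587.1 108.5  30. ]
B (578, 178) 30 [596.7  22.8  30. ]
B (453, 30) 87 [715.5 124.8  87. ]
B (562, 18) 87 [724.7  34.7  87. ]
B (573, 120) 87 [639.7  26.3  87. ]
B (466, 131) 87 [631.4 114.1  87. ]
D (420, 320) 8 [440.3  86.2   8. ]
D (514, 368) 8 [450.7   5.8   8. ]
D (585, 95) 87 [630.7 111.9  87. ]
D (686, 133) 87 [644.8  27.   87. ]
D (745, 85) 87 [721.1  35.3  87. ]
D (545, 185) 30 [586.3 110.6  30. ]
D (638, 218) 30 [603.9  34.6  30. ]
```

```bash
cat >> h.py <<'E'
def state():
    s=manip.sense(); M=R.from_quat(s['orientation']).as_matrix()
    print('t %.1f'%s['time_s'],'pos',s['eef_pos'].round(1),'head %.4f'%np.arctan2(M[1,0],M[0,0]),'tilt',M[:2,2].round(4),'F',s['force'].round(1),'T',s['torque'].round(2),'gap %.1f grip %.1f'%(s['finger_gap'],s['grip_force']),'j',s['joints'].round(2))
    return s,M
def go(*ts):
    "tool-frame shift to world TCP targets (x,y,z[,heading])"
    s,M=state(); h=np.arctan2(M[1,0],M[0,0])
    for t in ts: print(t,'->',(M.T@(np.array(t[:3])-s['eef_pos'])).round(1), 'spin %.3f'%(h-t[3]) if len(t)>3 else '')
E
python3 -c "
from h import *
go((330,530,220),(460,400,210),(530,200,210),(540,0,210),(439,-227,150,.375))"
```

```text
t 0.1 pos [197.3 645.1 238.4] head -0.2969 tilt [-0.0003 -0.0015] F [-0.2 -0.3  0. ] T [ 0.01  0.02 -0.  ] gap 85.2 grip 0.0 j [ 1.56  0.36  0.01 -0.   -1.22 -0.29]
(330, 530, 220) -> [160.5  71.2  18.6] 
(460, 400, 210) -> [322.9 157.5  28.7] 
(530, 200, 210) -> [448.3 328.2  29. ] 
(540, 0, 210) -> [516.4 516.6  29.3] 
(439, -227, 150, 0.375) -> [486.2 763.1  89.7] spin -0.672
```

Emit:
servo_tool --series "20 9 2 0 0;54 24 6 0 0;94 42 11 0 0;134 60 16 0 0;170 80 19 0 0;210 100 22 0 0;250 118 24 0 0;290 138 27 0 0;323 158 29 0 0;350 190 29 0 0"

```text
time_s: 1.1
eef_pos: [478.0, 359.5, 209.3]
orientation: [0.989, -0.148, -0.0, 0.001]
force: [0.9, 0.1, -0.2]
finger_gap: 85.6
grip_force: 0.0
```

```bash
python3 -c "
from h import *
go((530,200,210),(540,0,210),(439,-227,150,.375))"
```

```text
t 1.1 pos [478.  359.5 209.3] head -0.2975 tilt [-0.0006 -0.0011] F [ 0.9  0.1 -0.2] T [-0.01 -0.07  0.06] gap 85.6 grip 0.0 j [ 0.97  0.26 -0.21  0.   -1.11  0.3 ]
(530, 200, 210) -> [ 96.4 137.2  -0.6] 
(540, 0, 210) -> [164.6 325.5  -0.4] 
(439, -227, 150, 0.375) -> [134.6 572.1  59.9] spin -0.673
```

Emit:
servo_tool --series "27 40 0 0 0;54 78 0 0 0;80 115 0 0 0;100 150 0 0 0;115 188 0 0 0;130 226 0 0 0;145 264 0 0 0;158 300 0 0 0;164 330 0 -0.05 0;164 370 0 -0.15 0"

```text
time_s: 2.1
eef_pos: [525.0, -42.2, 209.9]
orientation: [0.997, -0.072, -0.0, 0.0]
force: [-0.5, -0.4, -0.4]
finger_gap: 85.2
grip_force: 0.0
```

Emit:
servo_tool --series "0 40 5 -0.12 0;-3 80 15 -0.24 0;-8 120 30 -0.36 0;-15 160 45 -0.48 0;-25 190 55 -0.53 0;-30 203 60 -0.53 0;-30 203 60 -0.53 0"

```text
time_s: 2.8
eef_pos: [463.9, -238.2, 149.4]
orientation: [0.982, 0.188, -0.001, -0.0]
force: [-0.3, -0.7, -0.6]
finger_gap: 85.1
grip_force: 0.0
```

```bash
python3 -c "
from h import *
go((439,-227,75,.375),(439,-227,34,.375))
shot('scene','scene2');shot('top','top2')
a=cv2.imread('pics/top2.png');b=cv2.imread('pics/scene2.png')
f=lambda im,x,y,w,h,k:cv2.resize(im[y:y+h,x:x+w],None,fx=k,fy=k,interpolation=cv2.INTER_CUBIC)
cv2.imwrite('pics/c3.png',np.hstack([f(b,240,180,160,220,2.7),f(a,320,210,110,220/2.0,5.4)[:594,:360]]))
"
```

```text
t 2.8 pos [ 463.9 -238.2  149.4] head 0.3792 tilt [-0.002   0.0004] F [-0.3 -0.7 -0.6] T [ 0.02 -0.06 -0.01] gap 85.1 grip 0.0 j [-0.1   0.19 -0.45 -0.   -0.94  2.05]
(439, -227, 75, 0.375) -> [-18.9 -19.5  74.5] spin 0.004
(439, -227, 34, 0.375) -> [-18.8 -19.5 115.5] spin 0.004Traceback (most recent call last):
  File "<string>", line 7, in <module>
    cv2.imwrite('pics/c3.png',np.hstack([f(b,240,180,160,220,2.7),f(a,320,210,110,220/2.0,5.4)[:594,:360]]))
                                                                  ~^^^^^^^^^^^^^^^^^^^^^^^^^^^
  File "<string>", line 6, in <lambda>
    f=lambda im,x,y,w,h,k:cv2.resize(im[y:y+h,x:x+w],None,fx=k,fy=k,interpolation=cv2.INTER_CUBIC)
                                     ~~^^^^^^^^^^^^^
TypeError: slice indices must be integers or None or have an __index__ method
```

Emit:
servo_tool --series "-10 -10 25 0 0;-19 -20 55 0 0;-19 -20 75 0 0;-19 -20 75 0 0"

```text
time_s: 3.3
eef_pos: [439.7, -224.1, 73.7]
orientation: [0.982, 0.191, -0.002, -0.001]
force: [0.4, 0.2, 0.9]
finger_gap: 85.2
grip_force: 0.0
```

```bash
python3 -c "
from h import *
go((439,-227,34,.375))
s=shot('scene','scene2');shot('top','top2')
a=cv2.imread('pics/top2.png');b=cv2.imread('pics/scene2.png')
f=lambda im,x,y,w,h,k:cv2.resize(im[y:y+h,x:x+w],None,fx=k,fy=k,interpolation=cv2.INTER_CUBIC)
cv2.imwrite('pics/c3.png',np.hstack([f(b,260,220,140,180,3),f(a,330,210,95,135,4)]))
print(px(s,(439,-227,44)))
"
```

```text
t 3.3 pos [ 439.7 -224.1   73.7] head 0.3841 tilt [-0.0034  0.0006] F [0.4 0.2 0.9] T [-0.04  0.02 -0.02] gap 85.2 grip 0.0 j [-0.07  0.24 -0.59 -0.   -0.74  2.03]
(439, -227, 34, 0.375) -> [-1.6  2.5 39.7] spin 0.009
[313.1 305.8]
```

View pics/c3.png

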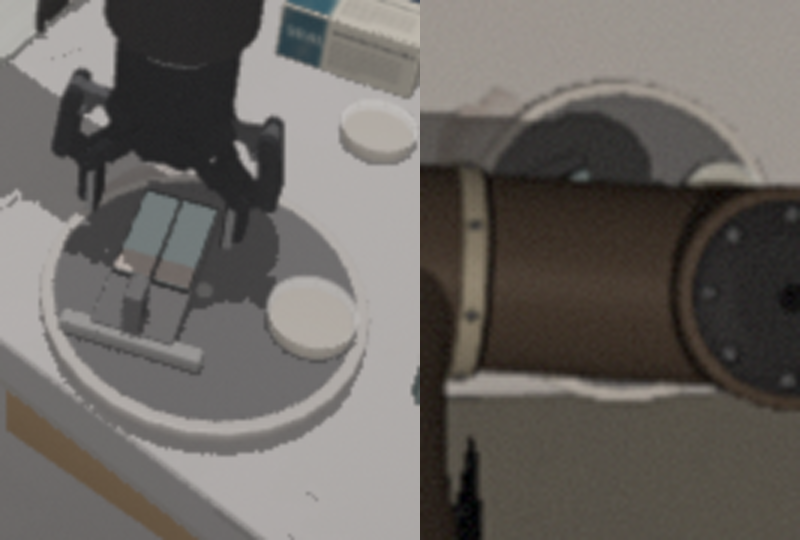

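The scene view shows the open fingers straddling the cassette, tips at crop (97,205) and (238,238). The cassette hasn't moved, and the dish is clear on the right.

```bash
python3 -c "
from h import *
s=load('scene2')
for z in (60,70,80,90): print(z,px(s,(439.7,-224.1,z)))
print(un((97,205),260,220,3),un((238,238),260,220,3))
for p in ((62,315),(202,355)): print(ray(s,un(p,260,220,3),41))
"
```

```text
60 [312.8 299.5]
70 [313.1 296.1]
80 [313.5 292.7]
90 [313.8 289.2]
(292.0, 288.0) (339.0, 299.0)
[ 359.5 -208.    41. ]
[ 396.  -294.2   41. ]
```

Emit:
servo_tool --series "-2 3 15 0 0;-2 3 30 0 0;-2 3 42.5 0 0;-2 3 42.5 0 0;-2 3 42.5 0 50;-2 3 42.5 0 75;-2 3 42.5 0 100;-2 3 42.5 0 130;-2 3 42.5 0 130;-2 3 42.5 0 130" --grip_force 40

```text
time_s: 4.4
eef_pos: [440.8, -228.9, 34.2]
orientation: [0.982, 0.191, 0.001, 0.0]
force: [-2.0, 2.5, 6.7]
finger_gap: 54.9
grip_force: 41.4
```

```bash
python3 -c "
from h import *
state()"
```

```text
t 4.4 pos [ 440.8 -228.9   34.2] head 0.3835 tilt [ 0.0021 -0.0003] F [-2.   2.5  6.7] T [ 0.98  0.53 -0.01] gap 54.9 grip 41.4 j [-0.08  0.31 -0.63  0.   -0.63  2.04]
```

Emit:
servo_tool --series "0 0 -5 0 130;0 0 -20 0 130;0 0 -50 0 130;0 0 -90 0 130;0 0 -110 0 130;0 0 -110 0 130" --grip_force 60

```text
time_s: 5.0
eef_pos: [441.9, -229.3, 146.5]
orientation: [0.982, 0.191, 0.003, 0.001]
force: [0.2, -0.9, -2.9]
finger_gap: 54.7
grip_force: 65.1
```

```bash
python3 -c "
from h import *
go((500,-80,140,.25),(533,57,130,.122))"
```

```text
t 5.0 pos [ 441.9 -229.3  146.5] head 0.3836 tilt [ 0.0065 -0.0011] F [ 0.2 -0.9 -2.9] T [-0.01 -0.07 -0.02] gap 54.7 grip 65.1 j [-0.08  0.15 -0.51  0.   -0.91  2.04]
(500, -80, 140, 0.25) -> [ 109.7 -116.7    6.7] spin 0.134
(533, 57, 130, 0.122) -> [ 191.5 -231.4   16.8] spin 0.262
```

Emit:
servo_tool --series "12 -13 0 0.01 130;35 -38 2 0.04 130;62 -67 4 0.08 130;90 -100 6 0.12 130;115 -130 9 0.16 130;140 -162 12 0.2 130;163 -192 14 0.23 130;180 -215 16 0.25 130;190 -228 17 0.262 130;191 -231 17 0.262 130"

```text
time_s: 6.0
eef_pos: [530.6, 58.3, 124.7]
orientation: [0.998, 0.061, -0.001, 0.0]
force: [-0.6, 0.3, -3.2]
finger_gap: 54.8
grip_force: 65.0
```

Emit:
servo_tool --series "0 0 0 0 130;0 0 0 0 130;0 0 0 0 130"

```text
time_s: 6.3
eef_pos: [530.4, 55.9, 125.7]
orientation: [0.998, 0.06, -0.0, 0.0]
force: [0.1, 0.2, -2.5]
finger_gap: 54.5
grip_force: 65.0
```

```bash
python3 -c "
from h import *
go((533,57,60,.122))
s=shot('scene','scene3');shot('top','top3')
a=cv2.imread('pics/top3.png');b=cv2.imread('pics/scene3.png')
f=lambda im,x,y,w,h,k:cv2.resize(im[y:y+h,x:x+w],None,fx=k,fy=k,interpolation=cv2.INTER_CUBIC)
cv2.imwrite('pics/c4.png',np.hstack([f(b,190,130,140,180,3.3),f(a,225,165,100,180,3.3)]))
"
```

```text
t 6.3 pos [530.4  55.9 125.7] head 0.1203 tilt [-0.0004 -0.0001] F [ 0.1  0.2 -2.5] T [-0.08 -0.02  0.06] gap 54.5 grip 65.0 j [ 0.47  0.23 -0.45 -0.   -0.89  1.22]
(533, 57, 60, 0.122) -> [ 2.8 -0.8 65.7] spin -0.002
```

View pics/c4.png

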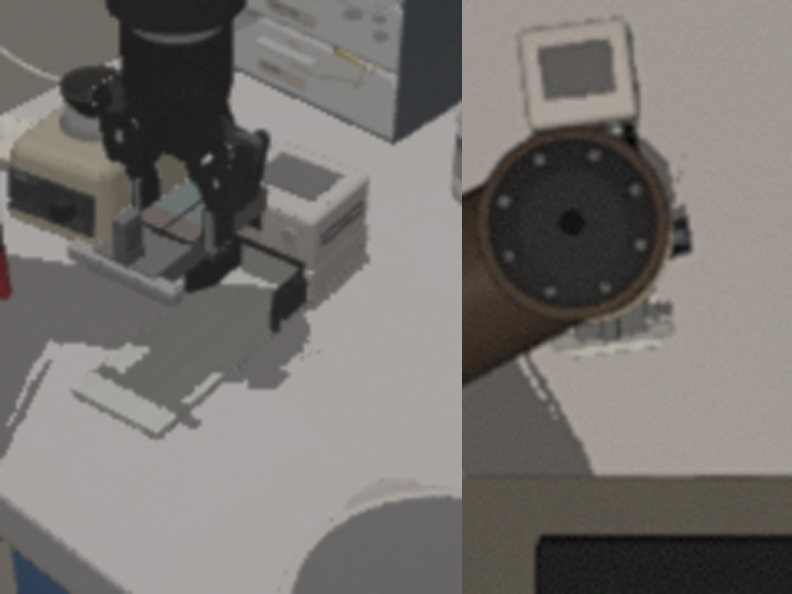

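The cassette hangs level over the bed. The handle ends are at scene crop (70,243) and (183,290), and at top crop (555,352) and (674,343).

```bash
python3 -c "
from h import *
s=load('scene3');t=load('top3')
for p in ((70,243),(183,290)): print('S',ray(s,un(p,190,130,3.3),132))
for p in ((555,352),(674,343)): print('T',ray(t,un((p[0]-462,p[1]),225,165,3.3),128))
"
```

```text
S [457.2  94.2 132. ]
S [473.2  -1.2 132. ]
T [453.   92.8 128. ]
T [459.2  -0.  128. ]
```

Emit:
servo_tool --series "2 -1 10 0 130;2.6 -1.6 30 0 130;2.6 -1.6 55 0 130;2.6 -1.6 80 0 130;2.6 -1.6 93 0 130;2.6 -1.6 99 0 130;2.6 -1.6 102 0 130;2.6 -1.6 104 0 130;2.6 -1.6 104 0 130"

```text
time_s: 7.3
eef_pos: [533.5, 58.8, 22.2]
orientation: [0.998, 0.061, 0.0, -0.0]
force: [-1.0, 1.1, -2.4]
finger_gap: 54.6
grip_force: 64.9
```

```bash
python3 -c "
from h import *
go((532.8,57.8,18.5,.121))"
```

```text
t 7.3 pos [533.5  58.8  22.2] head 0.1212 tilt [0.0008 0.0003] F [-1.   1.1 -2.4] T [-0.02  0.03 -0.  ] gap 54.6 grip 64.9 j [ 0.48  0.38 -0.55  0.   -0.64  1.22]
(532.8, 57.8, 18.5, 0.121) -> [-0.8  0.9  3.7] spin 0.000
```

Not yet in contact; lower gently.

Emit:
servo_tool --series "-0.8 0.8 1.5 0 130;-0.8 0.8 3 0 130;-0.8 0.8 4.5 0 130;-0.8 0.8 4.5 0 130"

```text
time_s: 7.7
eef_pos: [532.6, 57.9, 18.4]
orientation: [0.998, 0.061, 0.0, -0.0]
force: [-3.2, 0.9, 10.1]
finger_gap: 54.5
grip_force: 66.4
```

```bash
python3 -c "
from h import *
go((532.8,57.8,18.0,.121))"
```

```text
t 7.7 pos [532.6  57.9  18.4] head 0.1216 tilt [0.0007 0.0001] F [-3.2  0.9 10.1] T [-0.07  1.4  -0.07] gap 54.5 grip 66.4 j [ 0.47  0.38 -0.55  0.   -0.63  1.22]
(532.8, 57.8, 18.0, 0.121) -> [0.2 0.1 0.4] spin 0.001
```

Emit:
servo_tool --series "0 0 -2 0 130;0 0 -2 0 80;0 0 -2 0 30;0 0 -3 0 0;0 0 -3 0 0;0 0 -3 0 0;0 0 -15 0 0;0 0 -35 0 0;0 0 -50 0 0;0 0 -50 0 0"

```text
time_s: 8.7
eef_pos: [534.0, 58.4, 70.1]
orientation: [0.998, 0.061, 0.002, -0.001]
force: [0.9, 0.2, 0.3]
finger_gap: 85.4
grip_force: 0.0
```

Emit:
servo_tool --series "-15 0 0 0 0;-40 0 0 0 0;-58 0 0 0 0;-60 0 0 0 0;-60 0 0 0 0"

```text
time_s: 9.2
eef_pos: [472.9, 50.6, 67.6]
orientation: [0.998, 0.061, 0.0, -0.0]
force: [0.4, 0.8, -0.5]
finger_gap: 85.6
grip_force: 0.0
```

```bash
python3 -c "
from h import *
state()
s=shot('scene','scene4');shot('top','top4')
a=cv2.imread('pics/top4.png');b=cv2.imread('pics/scene4.png')
f=lambda im,x,y,w,h,k:cv2.resize(im[y:y+h,x:x+w],None,fx=k,fy=k,interpolation=cv2.INTER_CUBIC)
cv2.imwrite('pics/c5.png',np.hstack([f(b,190,130,130,140,4),f(a,235,165,68,140,4)]))
"
```

```text
t 9.2 pos [472.9  50.6  67.6] head 0.1217 tilt [0.0006 0.0002] F [ 0.4  0.8 -0.5] T [-0.02 -0.09  0.03] gap 85.6 grip 0.0 j [ 0.52  0.22 -0.64  0.   -0.71  1.17]
```

View pics/c5.png

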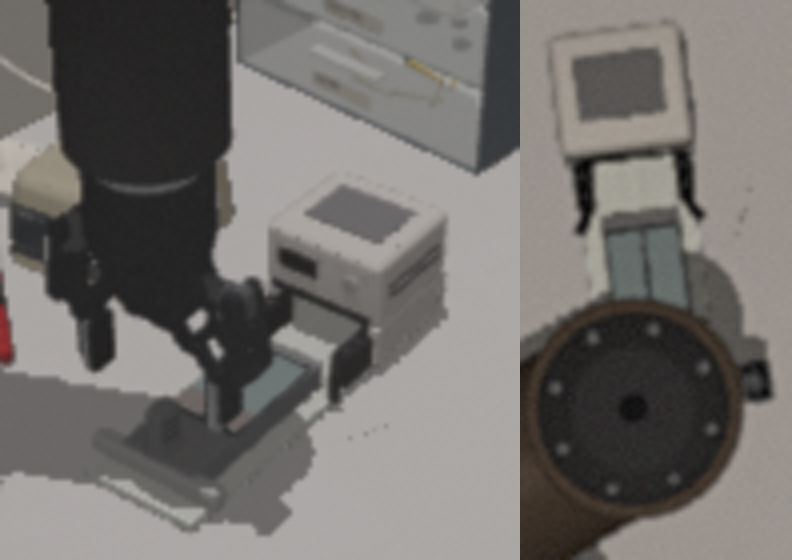

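The cassette lies flat and centred between the flare tips. In the top crop its nose runs (603,218)–(680,208), with lip tips at (582,230) and (703,215). In the scene crop the handle ends are (95,437) and (222,492), and the tab top is at (163,408).

```bash
python3 -c "
from h import *
s=load('scene4');t=load('top4')
m=np.array([606.3,66.1]);c,n=np.cos(.122),np.sin(.122)
def L(w): d=w[:2]-m; return w,(d@[c,n]).round(1),(d@[-n,c]).round(1)
for p in ((603,218),(680,208)): print('T nose',L(ray(t,un((p[0]-520,p[1]),235,165,4),28)))
for p in ((582,230),(703,215)): print('T lip',L(ray(t,un((p[0]-520,p[1]),235,165,4),30)))
for p in ((95,437),(222,492)): print('S handle',L(ray(s,un(p,190,130,4),25)))
print('S tab',L(ray(s,un((163,408),190,130,4),64)))
print('TCP',L(np.array([472.9,50.6,0])))
"
```

```text
T nose (array([596.,  92.,  28.]), np.float64(-7.1), np.float64(27.0))
T nose (array([602.6,  37.5,  28. ]), np.float64(-7.2), np.float64(-27.9))
T lip (array([587.4, 106.7,  30. ]), np.float64(-13.8), np.float64(42.6))
T lip (array([597.3,  21.2,  30. ]), np.float64(-14.4), np.float64(-43.5))
S handle (array([455.5,  93.9,  25. ]), np.float64(-146.3), np.float64(45.9))
S handle (array([473.1,   1.9,  25. ]), np.float64(-140.0), np.float64(-47.5))
S tab (array([471.8,  48.5,  64. ]), np.float64(-135.6), np.float64(-1.1))
TCP (array([472.9,  50.6,   0. ]), np.float64(-134.3), np.float64(0.8))
```

Emit:
servo_tool --series "-1 0 10 0 0;-1 0 20 0 0;-1 0 25.5 0 0;-1 0 25.5 0 80;-1 0 25.5 0 150;-1 0 25.5 0 190;-1 0 25.5 0 220;-1 0 25.5 0 240;-1 0 25.5 0 240;-1 0 25.5 0 240" --grip_force 30

```text
time_s: 10.3
eef_pos: [472.1, 50.5, 42.1]
orientation: [0.998, 0.061, 0.0, -0.0]
force: [-1.2, 0.4, 4.6]
finger_gap: 11.2
grip_force: 31.2
```

```bash
python3 -c "
from h import *
state()"
```

```text
t 10.3 pos [472.1  50.5  42.1] head 0.1214 tilt [0.0006 0.0002] F [-1.2  0.4  4.6] T [ 0.06  0.37 -0.  ] gap 11.2 grip 31.2 j [ 0.52  0.26 -0.67  0.   -0.64  1.17]
```

Emit:
servo_tool --series "2 0 0 0 240;5 0 0 0 240;8 0 0 0 240;11 0 0 0 240;14 0 0 0 240;17 0 0 0 240;20 0 0 0 240;23 0 0 0 240;26 0 0 0 240;28 0 0 0 240"

```text
time_s: 11.3
eef_pos: [497.2, 52.8, 42.1]
orientation: [0.998, 0.06, -0.002, 0.001]
force: [-13.5, 0.4, 18.2]
finger_gap: 11.5
grip_force: 33.4
```

```bash
python3 -c "
from h import *
state()"
```

```text
t 11.3 pos [497.2  52.8  42.1] head 0.1210 tilt [-0.0041 -0.0016] F [-13.5   0.4  18.2] T [0.29 4.58 0.14] gap 11.5 grip 33.4 j [ 0.5   0.3  -0.61 -0.   -0.67  1.19]
```

Emit:
servo_tool --series "0 0 -2 0 240;0 0 -3 0 240;0 0 -3 0 240"

```text
time_s: 11.6
eef_pos: [499.7, 53.8, 44.7]
orientation: [0.998, 0.061, -0.0, -0.0]
force: [0.0, 0.5, -2.9]
finger_gap: 11.2
grip_force: 30.4
```

```bash
python3 -c "
from h import *
state()"
```

```text
t 11.6 pos [499.7  53.8  44.7] head 0.1211 tilt [-0.  0.] F [ 0.   0.5 -2.9] T [-0.05  0.12  0.02] gap 11.2 grip 30.4 j [ 0.5   0.3  -0.6  -0.   -0.67  1.19]
```

Emit:
servo_tool --series "0 0 1 0 240;2 0 1 0 240;5 0 1 0 240;8 0 1 0 240;11 0 1 0 240;14 0 1 0 240;17 0 1 0 240;20 0 1 0 240"

```text
time_s: 12.4
eef_pos: [519.8, 56.2, 43.8]
orientation: [0.998, 0.061, 0.0, -0.0]
force: [0.6, -0.9, -2.5]
finger_gap: 11.3
grip_force: 30.4
```

```bash
python3 -c "
from h import *
state()
s=shot('scene','scene5');shot('top','top5')
a=cv2.imread('pics/top5.png');b=cv2.imread('pics/scene5.png')
f=lambda im,x,y,w,h,k:cv2.resize(im[y:y+h,x:x+w],None,fx=k,fy=k,interpolation=cv2.INTER_CUBIC)
cv2.imwrite('pics/c6.png',np.hstack([f(b,190,130,130,140,4),f(a,235,165,68,140,4)]))
"
```

```text
t 12.4 pos [519.8  56.2  43.8] head 0.1211 tilt [0. 0.] F [ 0.6 -0.9 -2.5] T [0.02 0.13 0.03] gap 11.3 grip 30.4 j [ 0.48  0.33 -0.56  0.   -0.68  1.21]
```

View pics/c6.png

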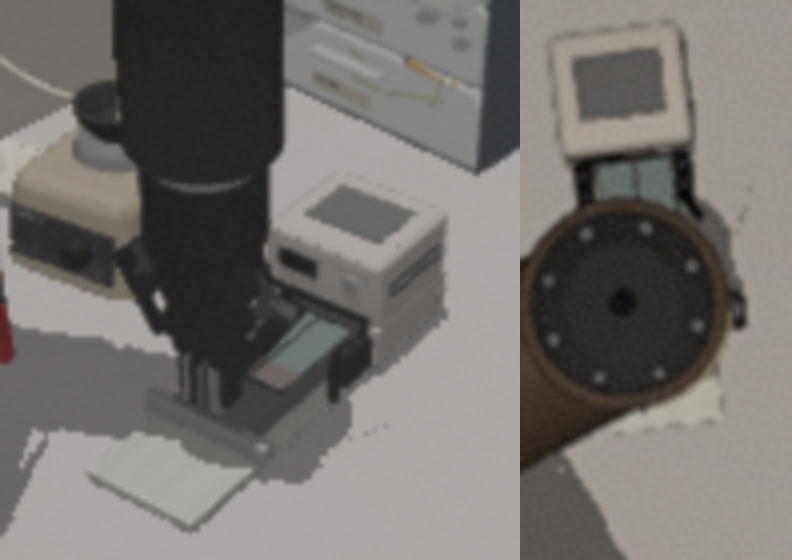

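The cassette is straight between the lips with its nose about at the hood. I'll lower slightly and carry on.

Emit:
servo_tool --series "0 0 0.8 0 240;2 0 1.3 0 240;6 0 1.3 0 240;10 0 1.3 0 240;14 0 1.3 0 240;18 0 1.3 0 240;22 0 1.3 0 240;26 0 1.3 0 240;30 0 1.3 0 240;32 0 1.3 0 240"

```text
time_s: 13.5
eef_pos: [551.8, 60.2, 42.5]
orientation: [0.998, 0.061, 0.0, -0.0]
force: [-0.5, 0.0, -0.5]
finger_gap: 11.9
grip_force: 30.4
```

```bash
python3 -c "
from h import *
state()"
```

```text
t 13.5 pos [551.8  60.2  42.5] head 0.1212 tilt [0.0001 0.    ] F [-0.5  0.  -0.5] T [-0.01  0.11 -0.01] gap 11.9 grip 30.4 j [ 0.46  0.37 -0.49  0.   -0.71  1.23]
```

Emit:
servo_tool --series "3 0 0 0 240;7 0 0 0 240;11 0 0 0 240;15 0 0 0 240;18 0 0 0 240;20 0 0 0 240;22 0 0 0 240;24 0 0 0 240;25 0 0 0 240;26 0 0 0 240"

```text
time_s: 14.5
eef_pos: [577.2, 63.2, 42.5]
orientation: [0.998, 0.061, -0.0, -0.0]
force: [0.3, -0.1, -1.6]
finger_gap: 11.3
grip_force: 30.4
```

```bash
python3 -c "
from h import *
state()"
```

```text
t 14.5 pos [577.2  63.2  42.5] head 0.1212 tilt [-0.  0.] F [ 0.3 -0.1 -1.6] T [ 0.01  0.16 -0.01] gap 11.3 grip 30.4 j [ 0.45  0.41 -0.43 -0.   -0.74  1.25]
```

Emit:
servo_tool --series "1 0 0 0 240;2 0 0 0 240;3 0 0 0 240;4 0 0 0 240;5 0 0 0 240;6 0 0 0 240;7 0 0 0 240;7 0 0 0 240"

```text
time_s: 15.3
eef_pos: [583.1, 63.8, 42.3]
orientation: [0.998, 0.06, -0.001, 0.0]
force: [-5.1, -0.3, 0.5]
finger_gap: 11.3
grip_force: 30.8
```

```bash
python3 -c "
from h import *
state()"
```

```text
t 15.3 pos [583.1  63.8  42.3] head 0.1210 tilt [-0.0019 -0.0004] F [-5.1 -0.3  0.5] T [0.2  1.59 0.05] gap 11.3 grip 30.8 j [ 0.44  0.41 -0.42 -0.   -0.74  1.25]
```

Emit:
servo_tool --series "0.5 0 0 0 240;1 0 0 0 240;1.5 0 0 0 240;2 0 0 0 240;2 0 0 0 240"

```text
time_s: 15.8
eef_pos: [583.1, 63.8, 42.2]
orientation: [0.998, 0.06, -0.003, 0.0]
force: [-12.6, 2.0, 7.4]
finger_gap: 11.9
grip_force: 31.7
```

```bash
python3 -c "
from h import *
state()"
```

```text
t 15.8 pos [583.1  63.8  42.2] head 0.1206 tilt [-0.005 -0.001] F [-12.6   2.    7.4] T [0.8  4.11 0.09] gap 11.9 grip 31.7 j [ 0.44  0.42 -0.41 -0.   -0.75  1.25]
```

It's firmly at the stop. Relax the push, release, and retreat.

Emit:
servo_tool --series "-1.5 0 0 0 240;-2.3 0 0 0 240;-2.3 0 0 0 240;-2.3 0 0 0 200;-2.3 0 0 0 150;-2.3 0 0 0 130;-2.3 0 0 0 130;-2.3 0 -15 0 130;-2.3 0 -40 0 130;-2.3 0 -70 0 130"

```text
time_s: 16.8
eef_pos: [583.3, 63.8, 112.4]
orientation: [0.998, 0.061, -0.001, 0.0]
force: [0.9, 0.1, 0.7]
finger_gap: 42.1
grip_force: 0.0
```

Emit:
servo_tool --series "-20 0 -30 0 100;-60 0 -60 0 60;-100 0 -90 0 0;-120 30 -100 0 0;-130 70 -100 0 0;-130 115 -100 0 0;-130 160 -100 0 0;-130 200 -100 0 0;-130 220 -100 0 0;-130 220 -100 0 0"

```text
time_s: 17.8
eef_pos: [481.4, -172.4, 212.3]
orientation: [0.998, 0.059, -0.0, 0.0]
force: [-0.1, 0.2, -0.2]
finger_gap: 85.4
grip_force: 0.0
```

```bash
python3 -c "
from h import *
state()
s=shot('scene','scene6');shot('top','top6')
a=cv2.imread('pics/top6.png');b=cv2.imread('pics/scene6.png')
f=lambda im,x,y,w,h,k:cv2.resize(im[y:y+h,x:x+w],None,fx=k,fy=k,interpolation=cv2.INTER_CUBIC)
cv2.imwrite('pics/c7.png',np.hstack([f(b,190,130,130,140,4),f(a,235,165,68,140,4)]))
"
```

```text
t 17.8 pos [ 481.4 -172.4  212.3] head 0.1180 tilt [-0.0002 -0.0004] F [-0.1  0.2 -0.2] T [ 0.1   0.04 -0.02] gap 85.4 grip 0.0 j [ 0.04  0.11 -0.38  0.   -1.08  1.65]
```

View pics/c7.png

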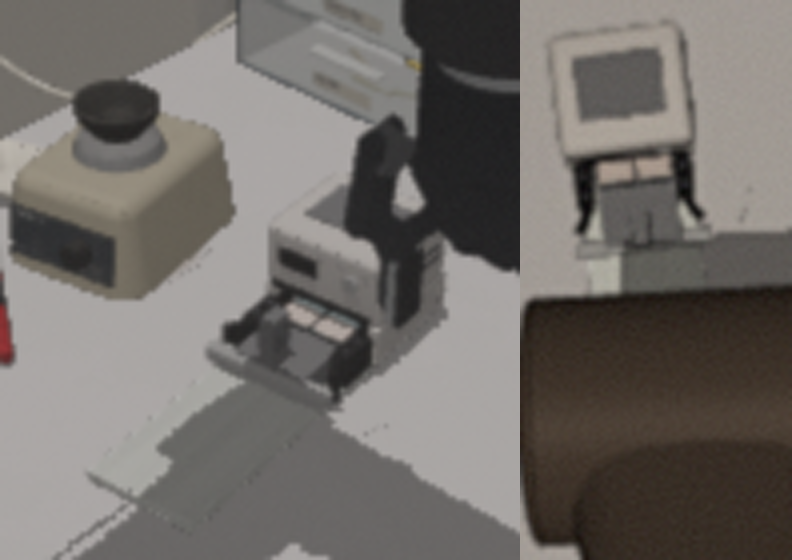

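The cassette is home, straight between the lips, with its handle just outside the flare at top crop (580–712, 245). The arm is clear.

```bash
python3 -c "
from h import *
print(workorder.close_job())"
```

```text
the job is handed in; nothing more can be done
None
```

The job is handed in at about 18 s: the cassette was laid on the bed and let go, then taken by its grip tab and slid straight in until it met a firm stop (about 13 N), released there, and the arm backed clear. The dish, beaker and carton were not touched, though I did not check them in a last picture.

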